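# Scrape the resin offcuts off the sloping board into the tray

### The job

Take the scraper block by its grip, hold its rubber foot flat on the sloping board and wipe all four resin offcuts off the end of the board into the steel tray standing there. Do not touch the offcuts with the fingers, and leave the tray and the things behind the board where they are. Then stand the scraper upright on the bench, clear of board and tray.

Things in the scene. Friction and masses are not known exactly. Their poses are not given: they have to be found in the camera images.
- board: Fixed bare wood board, 150 (x, up the slope, away from robot) x 200 (y, level, to the left) x 6 mm, sloping 28 deg on a low grey stand, low edge nearest the robot. Origin: centre of the upper face, 63 mm above the bench; z square to the face. Steel lip along the low edge (x -75 to -71 mm), 10 mm above the face; other edges open. Offcuts lie within x -67..47, y -80..80 mm, held by friction.
- tray: Loose shallow steel tray, 175 (x) x 235 mm (y), rim 15 mm high, 0.5 kg, on the bench at one end of the board (left or right, it varies), its x side lying along the board's y and its nearer rim about 15 mm under the overhanging end of the board. Origin: centre of its underside, z up.
- scraper: Loose scraper block, 0.14 to 0.28 kg, upright on the bench at the board's other end. Rubber foot 22 (x) x 120 mm (y), 12 mm high; aluminium body 26 x 120 mm from height 12 to 34 mm; black upright grip 20 (x) x 70 mm (y) from 34 to 94 mm, flat sides to pinch across x. Origin: centre of the foot's underside, y along the 120 mm edge, z up through the grip. Either long side may lead.
- offcut_1: Black half-disc slice of resin mount, 40 mm across the straight side, 20 mm deep, 11 mm thick, lying flat on the board. Origin in its underside, near the middle (8.5 mm from the straight side); z = thickness.
- offcut_2: Grey rectangular bar of resin, 18 x 44 x 12 mm thick, lying flat on the board. Origin at the centre of its underside; y along its length, z = thickness.
- offcut_3: Black rectangular bar of resin, 18 x 44 x 12 mm thick, lying flat on the board. Origin at the centre of its underside; y along its length, z = thickness.
- offcut_4: Grey half-disc slice of resin mount, 40 mm across the straight side, 20 mm deep, 11 mm thick, lying flat on the board. Origin in its underside, near the middle (8.5 mm from the straight side); z = thickness.
- timer: Bystander: bench timer, 60 x 70 x 23 mm, on the bench behind the board. Origin at the centre of its underside. (To the right of these bystanders stands a fixed hand press, 304 mm tall; the ball of its lever is at about world x 0.59, y -0.49, z 0.28 m: swing past it with the gripper drawn back towards the robot.)
- eyepiece: Bystander: black spare eyepiece standing upright, 36 mm wide, 57 mm high, behind the board. Origin at the centre of its underside.
- slide_box: Bystander: closed blue box of slides, 35 x 86 x 31 mm, on the bench behind the board. Origin at the centre of its underside.
There are look-alikes about, which are no part of the job. What is shaped like the offcut_3 but blue or turquoise is not meant.

How it is judged:
By the outcome, as a careful person would: the job done as asked, in the order asked, and still so for the second after the job is handed in, with the robot touching nothing.
It also fails if it takes over 54 s, if anything falls off the work surface, if the arm or the gripper's body presses on something with over 40 N, if the wrist force passes 120 N, or if a joint passes its speed limit or range.

### The arm

A 6-joint arm with a two-finger parallel gripper is mounted at the origin on a cart in front of the work surface, level with it; the furniture and walls round the work are solid. World frame = base frame: x ahead of the robot, y to its left, z up, the work surface at z = 0. Lengths are in mm, angles in rad, forces in N, time in s.
With the tool pointing down it reaches from about 300 to 775 mm from the base axis. Payload 14.6 kg.
Tool frame: the origin (TCP) lies on the centre line of the jaws, within the pads' length; the fingertips stand 8 mm ahead of it and the grasp point (between the pads) lies 11 mm behind it (tcp_to_tips is the distance from the TCP to the fingertips, in mm); y points along the fingers, x is the direction in which the jaws open and shut, and the axes are right-handed (so a half turn about y gives the same grasp; the last joint's range is limited). The gripper opens to 94 mm and grips with 3 to 60 N. Pads are 16 mm wide; open, the fingers measure 119 mm over their backs; the gripper's body (75 mm by 177 mm) begins 78 mm behind the grasp point.
Start: joints at [-1.315, 0.3, 1.521, -0, 1.321, -0.067], TCP at [174.466, -521.585, 213.446] pointing down, gripper open.
Joint ranges: [-3.03, 3.03], [-0.79, 2.21], [0.23, 2.52], [-1.04, 4.18], [0, 3.07], [-2.55, 2.55]. Speed limits (rad/s): [2.22, 2.22, 2.57, 3.14, 3.14, 3.14].

### API

Orientations are given as a rotation vector (axis times angle).
In Python, from cell import reach, servo_line, movej, move_gripper, pause, ik, read_state, grab_frame, PlanningError, close_job, tcp_to_tips gives the robot as it stands. Calls block until the motion is done:
- reach(position, orientation): joint-space move of the TCP to a pose.
- servo_line(position, attitude=None, speed=150, until_force=None): straight line of the TCP; attitude=None keeps the orientation; speed is the mean speed in mm/s. With until_force (N) it stops when the force on the tool has changed by that much, and returns True; else False.
- movej(angles): joint-space move.
- move_gripper(opening, effort=None): finger opening in mm; effort is the grip in N (None keeps the last); returns when the fingers have stopped.
- pause(seconds).
- ik(position, orientation): joint angles nearest the present ones, or None.
- read_state(): the state.
- grab_frame(name): name is "side" or "top"; returns a dict with "frame" (420x560x3 uint8, red, green, blue), "vertical_fov" (degrees; the focal length in pixels is half the picture's height over the tangent of half this angle, whatever the lens; pixels are square), "cx", "cy" (the principal point, pixels), "view" (4x4, takes a point from world to camera coordinates). Camera axes: x right, y down, z forward; pixel columns grow to the right and rows downward; lengths in mm; the calibration is good to about 2 mm. A picture is of the moment at which its call begins. There is no depth.
A pose or a line that the arm cannot do raises PlanningError and nothing moves.
- close_job(): hands the job in, once; it reports no verdict.
The state is a dict: "t": time; "qpos": joint angles; "joint_velocities": joint speeds; "tau": joint torques, N m; "tcp_pos": TCP position; "tcp_rot": TCP orientation; "contact_force": force on the tool from outside, world axes, zero at the start; "ft_torque": the same for the moment, N m; "grip_width": finger opening in mm.
Only numpy, scipy, OpenCV 4.12 (cv2) and the standard library are available. Lean on these libraries where they do the work, as an engineer would, in place of code of your own. Each camera call takes 0.05 s, during which the arm holds its last target.

## Working session

There is one attempt and no reset: what is moved stays moved. The work goes in short steps, each a Python script; the robot and the scene stay as the last script left them, time stands still between calls to the robot, and variables do not carry over. Pictures are saved under pics/ and viewed, and the job is handed in when it is done.

```bash
ls -la; mkdir -p pics; python3 - <<'E'
from cell import *
import cv2,numpy as np,pickle
for n in("side","top"):
    f=grab_frame(n); pickle.dump(f,open(f"pics/{n}0.pkl","wb"))
    cv2.imwrite(f"pics/{n}0.png",cv2.resize(f["frame"][:,:,::-1],(800,600),interpolation=cv2.INTER_CUBIC))
    print(n,f["vertical_fov"],f["cx"],f["cy"],np.round(f["view"],3).tolist())
s=read_state();print({k:np.round(v,3) for k,v in s.items()})
E
```

```text
total 12
drwxr-xr-x  3 agent agent 4096 Dec  6 18:07 .
drwxr-xr-x 23 root  root  4096 Dec  6 18:07 ..
drwxr-xr-x  2 agent agent 4096 Dec  6 18:07 pics
side 45.76595786107888 281.2370582261558 207.46540561773764 [[0.853, -0.522, -0.011, -603.292], [-0.195, -0.298, -0.934, 118.399], [0.484, 0.799, -0.356, 848.973], [0.0, 0.0, 0.0, 1.0]]
top 46.15384639818568 284.02925519246907 211.0644203958836 [[0.004, -1.0, 0.022, -224.228], [-0.991, -0.007, -0.13, 564.959], [0.13, -0.021, -0.991, 854.275], [0.0, 0.0, 0.0, 1.0]]
{'t': np.float64(0.1), 'qpos': array([-1.315,  0.3  ,  1.522,  0.   ,  1.321, -0.067]), 'joint_velocities': array([ 0.001, -0.003, -0.004,  0.   ,  0.   , -0.   ]), 'tau': array([ 2.0000e-03, -5.3265e+01, -3.5328e+01,  7.1000e-02,  2.4000e-02,
       -0.0000e+00]), 'tcp_pos': array([ 174.403, -521.367,  212.948]), 'tcp_rot': array([-1.344,  0.969, -0.967]), 'contact_force': array([-0.024, -0.42 , -0.652]), 'ft_torque': array([-0.01 ,  0.004,  0.02 ]), 'grip_width': np.float64(93.879)}
```

View pics/side0.png

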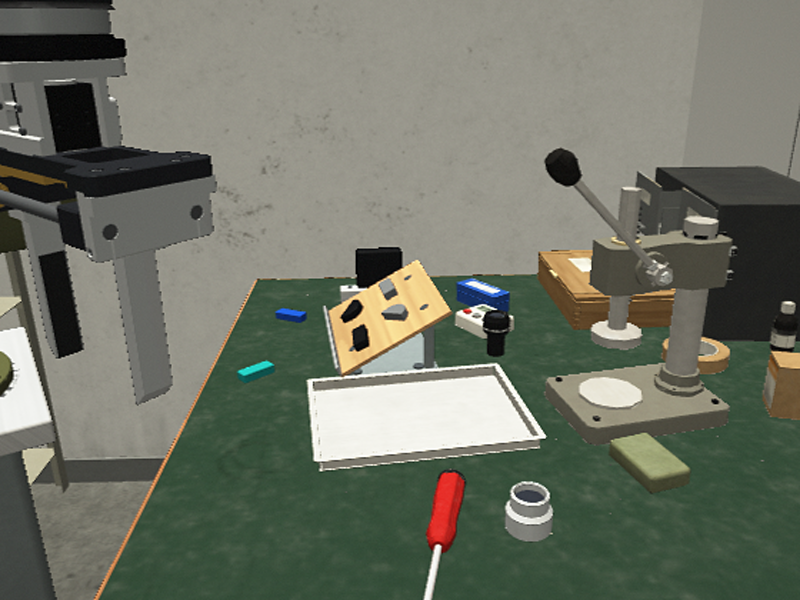

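View pics/top0.png

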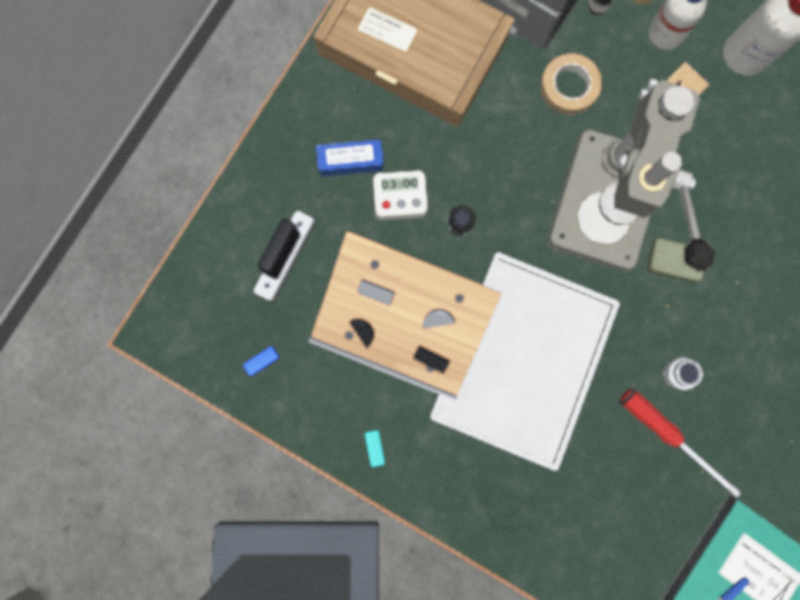

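```bash
cat > h.py <<'E'
import numpy as np,cv2,pickle
def load(n): return pickle.load(open(f"pics/{n}.pkl","rb"))
def foc(f): return 210/np.tan(np.radians(f["vertical_fov"])/2)
def ray(f,u,v):
    V=np.array(f["view"]);R=V[:3,:3];c=-R.T@V[:3,3]
    d=R.T@np.array([(u-f["cx"])/foc(f),(v-f["cy"])/foc(f),1]);return c,d
def onz(f,u,v,z):
    c,d=ray(f,u,v);return c+d*(z-c[2])/d[2]
def onplane(f,u,v,p,n):
    c,d=ray(f,u,v);return c+d*(np.dot(p-c,n)/np.dot(d,n))
def proj(f,P):
    V=np.array(f["view"]);p=V[:3,:3]@np.asarray(P)+V[:3,3];return p[0]/p[2]*foc(f)+f["cx"],p[1]/p[2]*foc(f)+f["cy"]
def tri(f1,a,f2,b):
    c1,d1=ray(f1,*a);c2,d2=ray(f2,*b)
    A=np.stack([d1,-d2],1);s=np.linalg.lstsq(A,c2-c1,rcond=None)[0]
    p,q=c1+d1*s[0],c2+d2*s[1];return (p+q)/2,np.linalg.norm(p-q)
E
python3 - <<'E'
from h import *
f=load("top0");im=f["frame"][:,:,::-1]
cv2.imwrite("pics/c1.png",cv2.resize(im[140:290,165:315],(800,800*150//150))[:600] if 0 else cv2.resize(im[140:340,165:440],(800,582),interpolation=cv2.INTER_CUBIC))
g=load("side0");jm=g["frame"][:,:,::-1]
cv2.imwrite("pics/c2.png",cv2.resize(jm[160:335,190:400],(720,600),interpolation=cv2.INTER_CUBIC))
for n,fr in(("top",f),("side",g)):
    hsv=cv2.cvtColor(fr["frame"],cv2.COLOR_RGB2HSV)
    m=cv2.inRange(hsv,(8,60,110),(25,220,255))
    m=cv2.morphologyEx(m,cv2.MORPH_CLOSE,np.ones((3,3)))
    cs=sorted(cv2.findContours(m,0,2)[0],key=cv2.contourArea)[::-1][:3]
    for c in cs:
        h=cv2.convexHull(c);ap=cv2.approxPolyDP(h,0.03*cv2.arcLength(h,True),True)
        print(n,cv2.contourArea(c),ap.reshape(-1,2).tolist())
E
```

```text
top 8713.0 [[243, 162], [349, 205], [318, 275], [218, 234]]
top 8284.0 [[230, 0], [359, 13], [375, 419], [76, 242]]
top 1301.0 [[401, 37], [416, 45], [420, 63], [412, 74], [399, 78], [382, 69], [379, 54], [386, 42]]
side 3578.0 [[307, 193], [315, 219], [238, 263], [230, 217], [290, 182]]
side 848.5 [[377, 176], [414, 175], [426, 211], [400, 209]]
side 475.5 [[179, 196], [65, 419]]
```

View pics/c1.png

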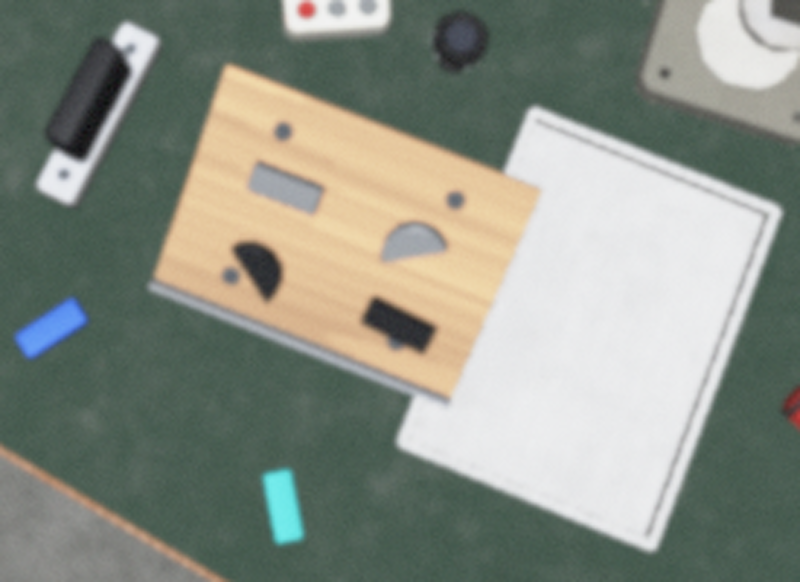

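View pics/c2.png

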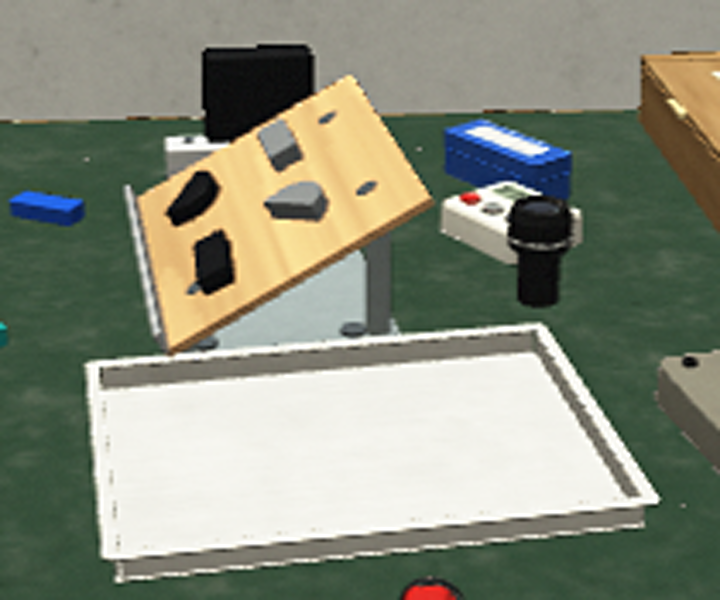

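```bash
python3 - <<'E'
from h import *
f=load("top0");g=load("side0")
# board corners
q=[(243,162),(349,205),(318,275),(218,234)]
hi=63+75*np.sin(np.radians(28)); lo=63-71*np.sin(np.radians(28))
P=[onz(f,*q[0],hi),onz(f,*q[1],hi),onz(f,*q[2],lo),onz(f,*q[3],lo)]
for p in P:print(np.round(p,1))
P=np.array(P);print("len",[round(np.linalg.norm(P[i]-P[(i+1)%4]),1) for i in range(4)])
# triangulate high right & low right
for a,b in(((349,205),(315.5,218)),((243,162),(290.5,182.5)),((318,275),(240,262))):
    p,e=tri(f,a,g,b);print("tri",np.round(p,1),round(e,1))
hsv=cv2.cvtColor(f["frame"],cv2.COLOR_RGB2HSV)
roi=np.zeros((420,560),np.uint8);roi[143:215,172:225]=255
w=cv2.inRange(hsv,(0,0,165),(179,60,255))&roi
k=cv2.inRange(hsv,(0,0,0),(179,255,50))&roi
both=cv2.morphologyEx(w|cv2.dilate(k,None)*0|k,cv2.MORPH_CLOSE,np.ones((5,5)))
for n,m,z in(("white",w,34),("both",both,34),("dark",k,94)):
    c=max(cv2.findContours(m,0,2)[0],key=cv2.contourArea)
    bx=cv2.boxPoints(cv2.minAreaRect(c if n!="white" else cv2.findNonZero(m)));print(n,np.round(bx,1).tolist())
    W=np.array([onz(f,*b,z) for b in bx]);print(np.round(W,1).tolist(),[round(np.linalg.norm(W[i]-W[i-1]),1) for i in range(4)],W.mean(0).round(1))
cv2.imwrite("pics/c3.png",cv2.resize(f["frame"][140:215,170:245,::-1],(600,600),interpolation=cv2.INTER_CUBIC))
E
```

```text
[ 642.7 -149.    98.2]
[ 569.7 -330.1   98.2]
[ 451.6 -282.9   29.7]
[ 524.6 -101.3   29.7]
len [np.float64(195.2), np.float64(144.5), np.float64(195.8), np.float64(144.6)]
tri [ 571.3 -331.3   94.5] 2.3
tri [ 642.  -148.    94.7] 3.5
tri [ 452.3 -283.7   25.3] 1.5
white [[176.39999389648438, 203.60000610351562], [206.8000030517578, 146.10000610351562], [219.60000610351562, 152.89999389648438], [189.1999969482422, 210.39999389648438]]
[[579.2, -25.1, 34.0], [687.1, -77.6, 34.0], [674.5, -101.4, 34.0], [567.0, -48.6, 34.0]] [np.float64(26.5), np.float64(120.0), np.float64(27.0), np.float64(119.8)] [626.9 -63.2  34. ]
both [[176.39999389648438, 203.60000610351562], [206.8000030517578, 146.10000610351562], [219.60000610351562, 152.89999389648438], [189.1999969482422, 210.39999389648438]]
[[579.2, -25.1, 34.0], [687.1, -77.6, 34.0], [674.5, -101.4, 34.0], [567.0, -48.6, 34.0]] [np.float64(26.5), np.float64(120.0), np.float64(27.0), np.float64(119.8)] [626.9 -63.2  34. ]
dark [[186.0, 190.0], [204.89999389648438, 158.89999389648438], [211.1999969482422, 162.6999969482422], [192.3000030517578, 193.8000030517578]]
[[594.1, -52.6, 94.0], [648.5, -83.2, 94.0], [641.9, -94.2, 94.0], [587.6, -63.4, 94.0]] [np.float64(12.7), np.float64(62.5), np.float64(12.8), np.float64(62.4)] [618.  -73.3  94. ]
```

View pics/c3.png

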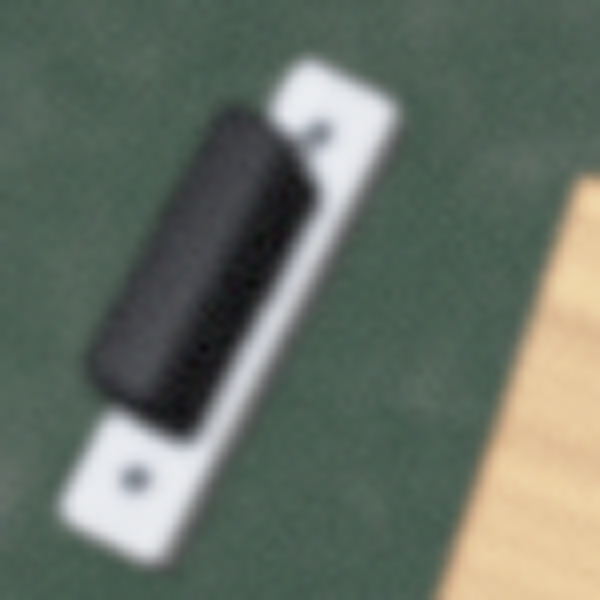

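```bash
cat >> h.py <<'E'
a28=np.radians(28);yaw=np.radians(-22.0)
EX=np.array([np.cos(yaw),np.sin(yaw),0]);BY=np.array([-np.sin(yaw),np.cos(yaw),0])
BX=np.array([np.cos(a28)*EX[0],np.cos(a28)*EX[1],np.sin(a28)]);BN=np.cross(BX,BY)
BO=np.array([545.5,-215.1,63.])
RB=np.stack([BX,BY,BN],1)
def tb(p): return RB.T@(np.asarray(p)-BO)
E
python3 - <<'E'
from h import *
f=load("top0");g=load("side0")
for n,fr in(("top",f),("side",g)):
    V=fr["frame"].max(2).astype(int);S=fr["frame"].astype(int);S=S.max(2)-S.min(2)
    quad=np.array([proj(fr,BO+RB@np.array([x,y,0])) for x,y in((-69,-97),(-69,97),(73,97),(73,-97))]).astype(np.int32)
    roi=np.zeros((420,560),np.uint8);cv2.fillConvexPoly(roi,quad,255)
    m=((S<45)&(roi>0)).astype(np.uint8)
    for c in cv2.findContours(m,0,2)[0]:
        if cv2.contourArea(c)<40: continue
        mu=cv2.moments(c);u,v=mu["m10"]/mu["m00"],mu["m01"]/mu["m00"]
        B=np.array([tb(onplane(fr,*p,BO+BN*(11 if n=="top" else 6),BN)) for p in c.reshape(-1,2)])
        print(n,(round(u),round(v)),"V",int(np.median(V[int(v)-1:int(v)+2,int(u)-1:int(u)+2])),"x",B[:,0].min().round(),B[:,0].max().round(),"y",B[:,1].min().round(),B[:,1].max().round())
# tray corners crop (275x200 -> 800x582)
s=275/800
for u,v in((532,107),(782,210),(655,552),(398,445)):
    p=onz(f,165+u*s,140+v*s,15);print("tray",p.round(1),tb(p).round()[1], ((p-BO)@EX).round())
# blue lookalikes/objects
E
```

```text
top (302, 252) V 52 x -50.0 -23.0 y -75.0 -33.0
top (254, 231) V 52 x -51.0 -19.0 y 23.0 56.0
top (306, 223) V 172 x 1.0 33.0 y -62.0 -27.0
top (263, 204) V 172 x 10.0 31.0 y 18.0 62.0
side (252, 237) V 29 x -52.0 -25.0 y -87.0 -23.0
side (277, 219) V 160 x -0.0 29.0 y -73.0 -18.0
side (246, 218) V 29 x -53.0 -22.0 y 10.0 67.0
side (271, 202) V 160 x 10.0 28.0 y 7.0 74.0
tray [ 635.6 -341.5   15. ] -83.0 131.0
tray [ 569.4 -502.3   15. ] -257.0 130.0
tray [ 353.7 -414.9   15. ] -257.0 -103.0
tray [ 419.  -254.5   15. ] -84.0 -103.0
```

Top crop: the black bar is at px (302,252) and the grey bar at (263,204). The half-discs are black at (254,231) and grey at (306,223). All four lie on the board, within x -51..33, y -75..62. The look-alikes are blue (182,253) and turquoise (262,313), both on the bench, so I'll leave them alone. The scraper is at (198,178), measuring 120 x 26.5 mm as described, and the tray is at the right end. Next is the grasp.

```bash
cat >> h.py <<'E'
from scipy.spatial.transform import Rotation as Ro
def tool(sy,sz,sg):
    """tool rotvec from scraper y and z axes; tool y=-sz, tool x=sg*scraper x"""
    sy=sy/np.linalg.norm(sy);x=sg*np.cross(sy,sz);y=-np.asarray(sz,float);z=np.cross(x,y)
    return Ro.from_matrix(np.stack([x,y,z],1)).as_rotvec()
SC=np.array([626.9,-63.2,0.]);SY=np.array([107.9,-52.65,0.]);SY/=np.linalg.norm(SY);UP=np.array([0,0,1.])
H=56. # TCP height above foot
E
python3 - <<'E'
from h import *
from cell import *
print(tcp_to_tips)
M=Ro.from_rotvec(read_state()["tcp_rot"]).as_matrix();print(M.round(2))
for sg in(1,-1):
    r=tool(SY,UP,sg);rb=tool(BX,BN,sg)
    for n,p,o in(("above",SC+[0,0,190],r),("grasp",SC+[0,0,H],r),("b0",BO+RB@[-8,92,H+60],rb),("b1",BO+RB@[-8,92,H],rb),("b2",BO+RB@[-8,-104,H],rb),("b3",BO+RB@[-8,-104,H+80],rb)):
        q=ik(p,o);print(sg,n,None if q is None else np.round(q,2))
E
```

```text
8.0
[[ 0.32 -0.    0.95]
 [-0.95  0.    0.32]
 [-0.   -1.    0.  ]]
1 above [-0.16  0.5   1.3   0.    1.34  1.87]
1 grasp [-0.16  0.64  1.42  0.    1.09  1.87]
1 b0 [-0.24  0.09  1.98 -0.12  0.59  1.81]
1 b1 [-0.25  0.23  1.96 -0.14  0.47  1.82]
1 b2 [-0.69  0.24  1.96  0.3   0.5   1.03]
1 b3 [-0.72  0.04  1.98  0.25  0.67  1.07]
-1 above [-0.16  0.5   1.3   0.    1.34 -1.28]
-1 grasp [-0.16  0.64  1.42  0.    1.09 -1.28]
-1 b0 [-0.24  0.09  1.98 -0.12  0.59 -1.34]
-1 b1 [-0.25  0.23  1.96 -0.14  0.47 -1.32]
-1 b2 [-0.69  0.24  1.96  0.3   0.5  -2.11]
-1 b3 [-0.72  0.04  1.98  0.25  0.67 -2.07]
```

```bash
python3 - <<'E'
from h import *
from cell import *
r=tool(SY,UP,1)
move_gripper(46,25)
movej([-0.3,0.3,1.521,0,1.321,1.7])
reach(SC+[0,0,160],r)
f=grab_frame("top");pickle.dump(f,open("pics/top1.pkl","wb"))
cv2.imwrite("pics/top1.png",cv2.resize(f["frame"][:,:,::-1],(800,600)))
g=grab_frame("side");cv2.imwrite("pics/side1.png",cv2.resize(g["frame"][150:300,180:380,::-1],(800,600),interpolation=cv2.INTER_CUBIC))
s=read_state();print(s["t"],s["tcp_pos"],s["contact_force"],s["grip_width"],(SC+[0,0,160]))
E
```

```text
3.575 [626.67195752 -64.20664975 160.87735906] [0.46858778 0.37945087 0.53023357] 45.91310925605047 [626.9 -63.2 160. ]
```

View pics/top1.png

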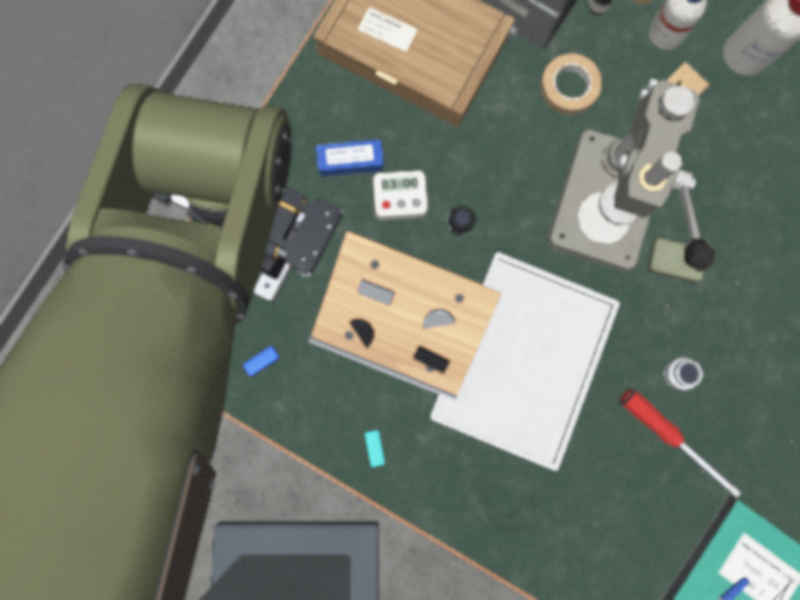

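View pics/side1.png

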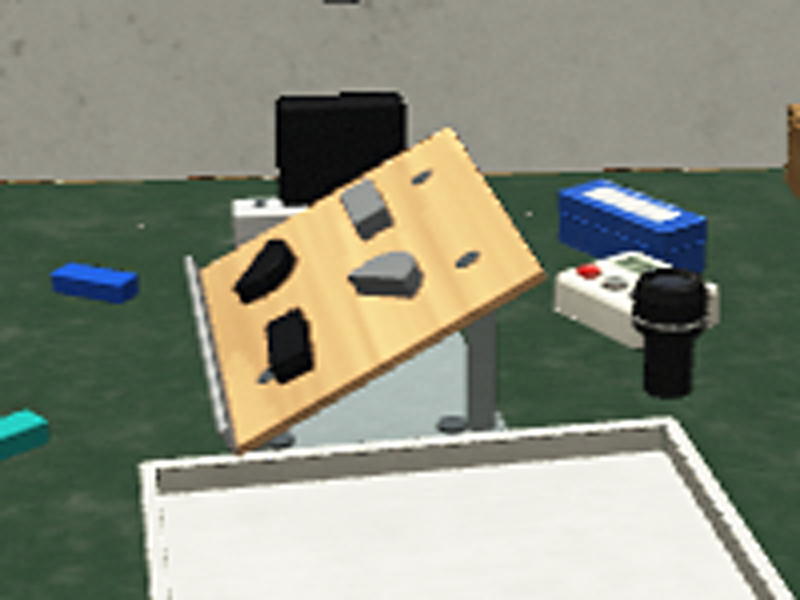

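```bash
python3 - <<'E'
from h import *
from cell import *
r=tool(SY,UP,1)
h=servo_line(SC+[0,0,H],r,speed=100,until_force=12)
s=read_state();print(h,s["tcp_pos"],s["contact_force"])
if not h:
    move_gripper(10,45)
    s=read_state();print(s["grip_width"],s["tcp_pos"],s["contact_force"])
    g=grab_frame("side");cv2.imwrite("pics/side2.png",cv2.resize(g["frame"][120:270,180:380,::-1],(800,600),interpolation=cv2.INTER_CUBIC))
print(s["t"])
E
```

```text
False [627.27542836 -63.24978141  56.74446428] [0.15825031 0.33060168 0.07681363]
19.734921059821982 [626.9347149  -63.21347042  56.11226807] [-0.19500158  0.11446387  0.02258317]
5.2917
```

View pics/side2.png

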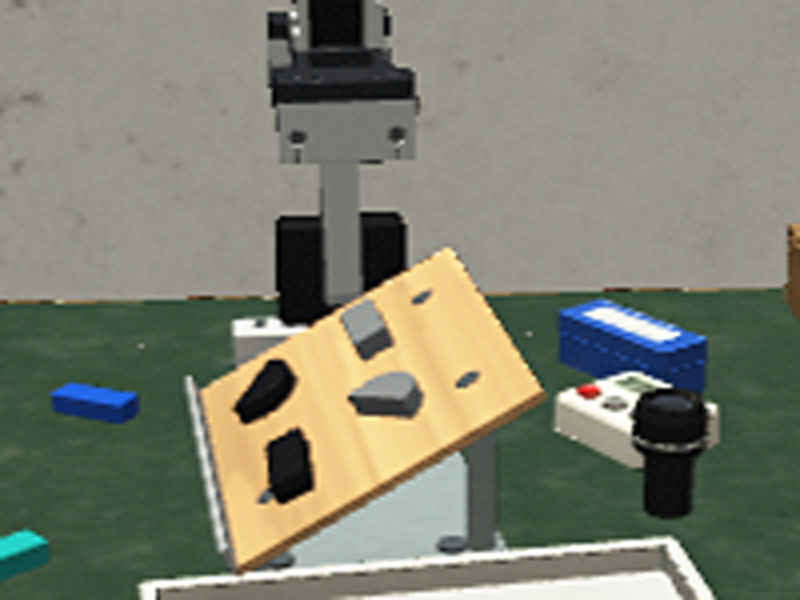

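Width is 19.7 mm against a 20 mm grip, and the finger is centred on it in the picture. Now I'll lift it and bring it onto the board.

```bash
python3 - <<'E'
from h import *
from cell import *
rb=tool(BX,BN,1)
servo_line(SC+[0,0,H+130],speed=250)
print("lift",read_state()["contact_force"],read_state()["grip_width"])
reach(BO+RB@[-7,80,H+50],rb)
pause(0.2)
s=read_state();print(tb(s["tcp_pos"]),s["contact_force"],s["t"])
servo_line(BO+RB@[-7,80,H+14],rb,speed=120)
f=grab_frame("top");cv2.imwrite("pics/top3.png",cv2.resize(f["frame"][120:300,165:405,::-1],(800,600),interpolation=cv2.INTER_CUBIC))
g=grab_frame("side");cv2.imwrite("pics/side3.png",cv2.resize(g["frame"][120:270,180:380,::-1],(800,600),interpolation=cv2.INTER_CUBIC))
E
```

```text
lift [ 0.14369393  0.55595236 -2.06028831] 19.86874475147175
[ -6.49214808  80.36319604 105.53764171] [ 0.24077381 -0.57724434 -2.09509233] 7.0167
```

View pics/top3.png

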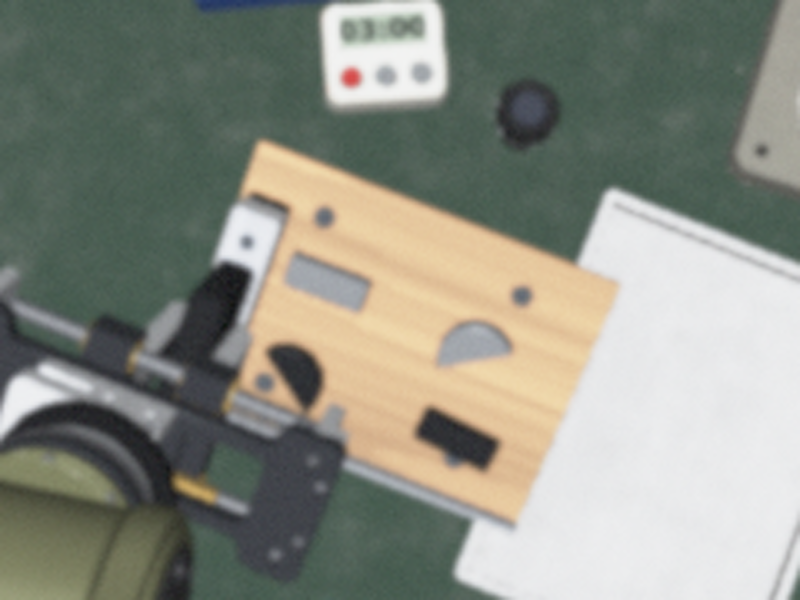

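View pics/side3.png

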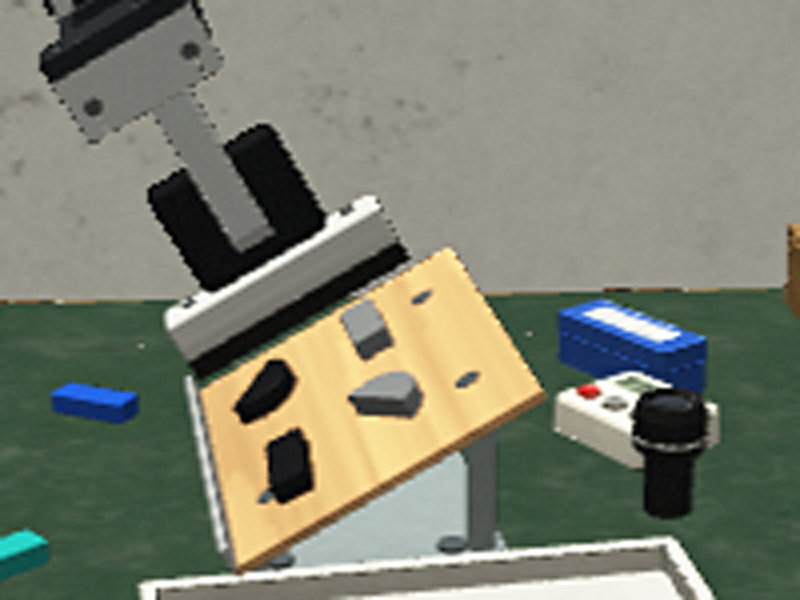

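```bash
python3 - <<'E'
from h import *
from cell import *
rb=tool(BX,BN,1)
s=read_state();f0=s["contact_force"]
h=servo_line(BO+RB@[-7,80,H-8],rb,speed=20,until_force=8)
s=read_state();p=tb(s["tcp_pos"]);print(h,p,RB.T@(s["contact_force"]-f0),s["ft_torque"],s["t"])
pause(0.15);s=read_state();print(tb(s["tcp_pos"]),RB.T@(s["contact_force"]-f0))
np.save("f0.npy",f0)
g=grab_frame("side");cv2.imwrite("pics/side4.png",cv2.resize(g["frame"][120:270,180:380,::-1],(800,600),interpolation=cv2.INTER_CUBIC))
E
```

```text
True [-7.03341029 79.91864438 56.56428984] [ 0.72795378 -0.45129884  5.48522479] [-0.0592279   0.17887324 -0.11006859] 8.275
[-7.02864438 79.91498701 56.58059198] [2.97684363 0.14360444 4.12948487]
```

View pics/side4.png

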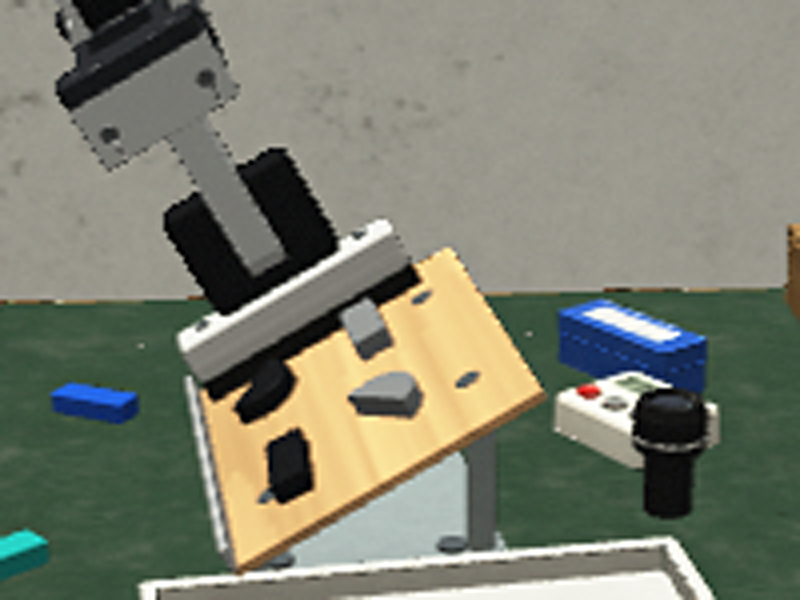

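```bash
python3 - <<'E'
from h import *
from cell import *
rb=tool(BX,BN,1);f0=np.load("f0.npy")
n=56.0
for y in(70,55,40,25,10,-5,-20,-35):
    servo_line(BO+RB@[-7,y,n],rb,speed=50)
    s=read_state();F=RB.T@(s["contact_force"]-f0);p=tb(s["tcp_pos"])
    print(y,p.round(2),F.round(1),round(n,2),round(s["grip_width"],1),round(s["t"],2))
    n+=np.clip((F[2]-10)*0.06,-.4,.4)
    if abs(F).max()>45: print("stop");break
f=grab_frame("top");cv2.imwrite("pics/top5.png",cv2.resize(f["frame"][120:300,165:405,::-1],(800,600),interpolation=cv2.INTER_CUBIC))
g=grab_frame("side");cv2.imwrite("pics/side5.png",cv2.resize(g["frame"][120:270,180:380,::-1],(800,600),interpolation=cv2.INTER_CUBIC))
np.save("n.npy",n)
E
```

```text
70 [-6.49 70.53 56.49] [ 1.2  5.4 14.2] 56.0 19.8 8.82
55 [-6.93 54.97 56.44] [ 0.1  0.5 10.7] 56.25 20.2 9.28
40 [-7.04 39.85 56.4 ] [ 0.6 -0.8  7.8] 56.29 19.8 9.72
25 [-7.   24.99 56.32] [0.6 1.  9.8] 56.16 20.0 10.18
10 [-7.02  9.91 56.26] [-0.4  0.7  8.8] 56.15 19.8 10.62
-5 [-7.   -5.02 56.21] [1.1 1.1 9.4] 56.08 19.7 11.07
-20 [ -6.98 -20.04  56.15] [1.2 0.9 7.8] 56.05 19.6 11.53
-35 [ -6.92 -34.88  56.08] [1.4 2.9 9.5] 55.92 19.6 11.97
```

View pics/top5.png

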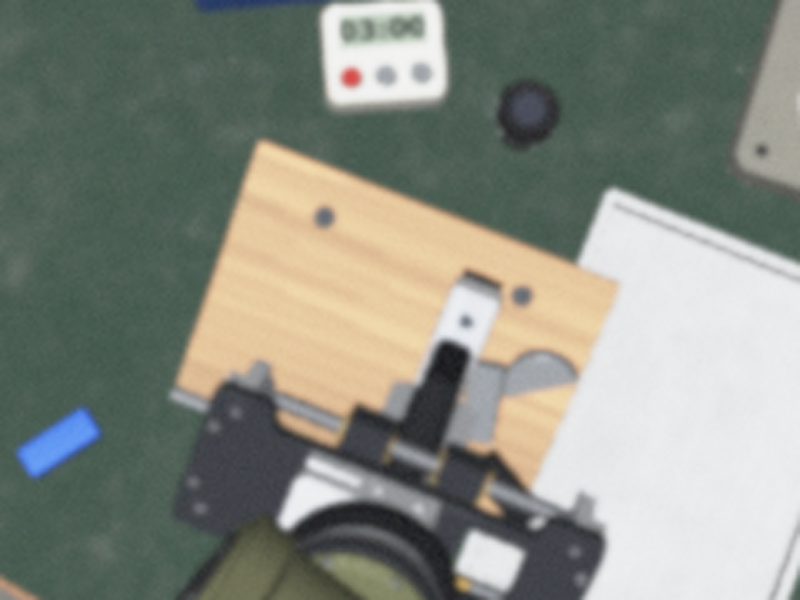

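View pics/side5.png

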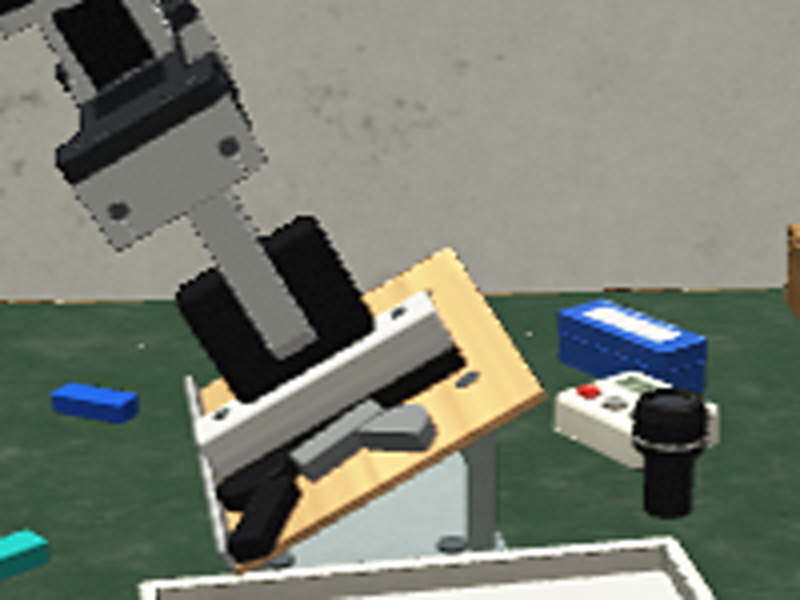

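Working well: the foot is flat and all four offcuts are gathered ahead of it. Carrying on off the end.

```bash
python3 - <<'E'
from h import *
from cell import *
rb=tool(BX,BN,1);f0=np.load("f0.npy");n=float(np.load("n.npy"))
for y in(-48,-60,-70,-80,-88,-95,-101,-104):
    servo_line(BO+RB@[-7,y,n],rb,speed=40)
    s=read_state();F=RB.T@(s["contact_force"]-f0);p=tb(s["tcp_pos"])
    print(y,p.round(2),F.round(1),round(n,2),round(s["grip_width"],1),round(s["t"],2))
    if abs(F).max()>45: print("stop");break
    if y>-85:n+=np.clip((F[2]-9)*0.06,-.3,.3)
    else: n-=0.02
f=grab_frame("top");cv2.imwrite("pics/top6.png",cv2.resize(f["frame"][120:330,165:445,::-1],(800,600),interpolation=cv2.INTER_CUBIC))
g=grab_frame("side");cv2.imwrite("pics/side6.png",cv2.resize(g["frame"][150:330,180:420,::-1],(800,600),interpolation=cv2.INTER_CUBIC))
np.save("n.npy",n)
E
```

```text
-48 [ -7.   -47.75  56.02] [1.2 3.5 8.9] 55.89 19.8 12.55
-60 [ -7.03 -59.81  56.  ] [1.  3.2 7.9] 55.89 19.7 13.0
-70 [ -7.05 -69.73  55.95] [1.3 3.3 9. ] 55.82 19.7 13.4
-80 [ -7.05 -79.81  55.93] [0.3 3.1 8.5] 55.82 19.6 13.8
-88 [ -7.06 -87.79  55.88] [1.5 3.4 8.5] 55.79 19.6 14.15
-95 [ -7.14 -94.85  55.84] [0.8 2.7 8.8] 55.77 19.6 14.47
-101 [  -7.17 -100.88   55.82] [0.1 3.1 8.8] 55.75 19.6 14.78
-104 [  -7.18 -103.69   55.81] [0.4 4.2 9.4] 55.73 19.4 15.03
```

View pics/top6.png

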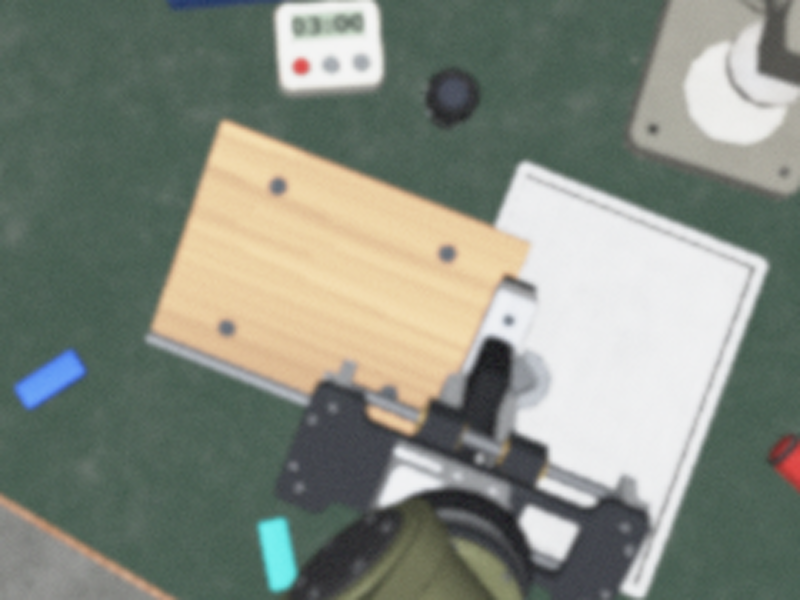

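View pics/side6.png

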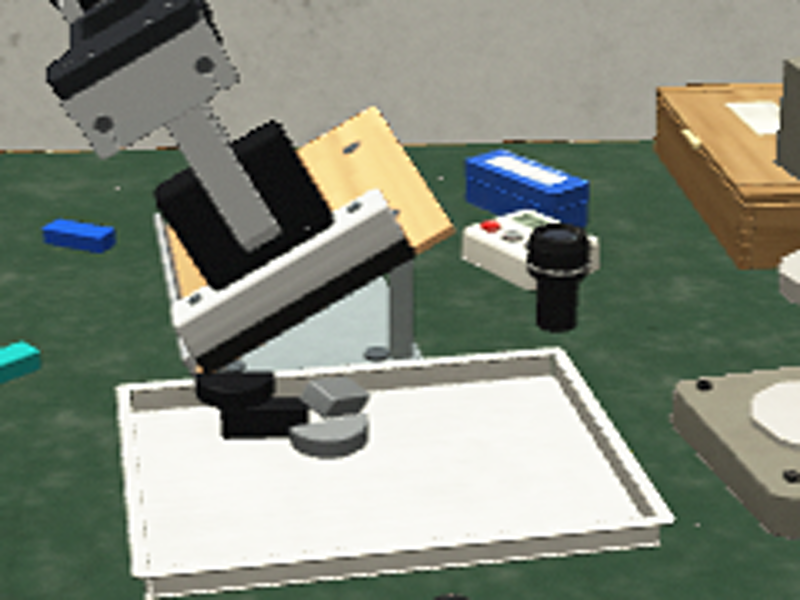

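All four appear to be in the tray, with some stacked. I'll lift, carry the scraper back, and check on the way.

```bash
python3 - <<'E'
from h import *
from cell import *
rb=tool(BX,BN,1)
servo_line(BO+RB@[-7,-104,H+70],rb,speed=150)
reach(BO+RB@[-7,80,H+90],rb)
f=grab_frame("top");cv2.imwrite("pics/top7.png",cv2.resize(f["frame"][180:330,280:480,::-1],(800,600),interpolation=cv2.INTER_CUBIC))
g=grab_frame("side");cv2.imwrite("pics/side7.png",cv2.resize(g["frame"][225:330,210:350,::-1],(800,600),interpolation=cv2.INTER_CUBIC))
pickle.dump((f,g),open("pics/7.pkl","wb"))
s=read_state();print(s["t"],s["grip_width"],s["contact_force"])
E
```

```text
16.6083 19.592557518544872 [-0.52533732 -0.64509731 -1.59466125]
```

View pics/top7.png

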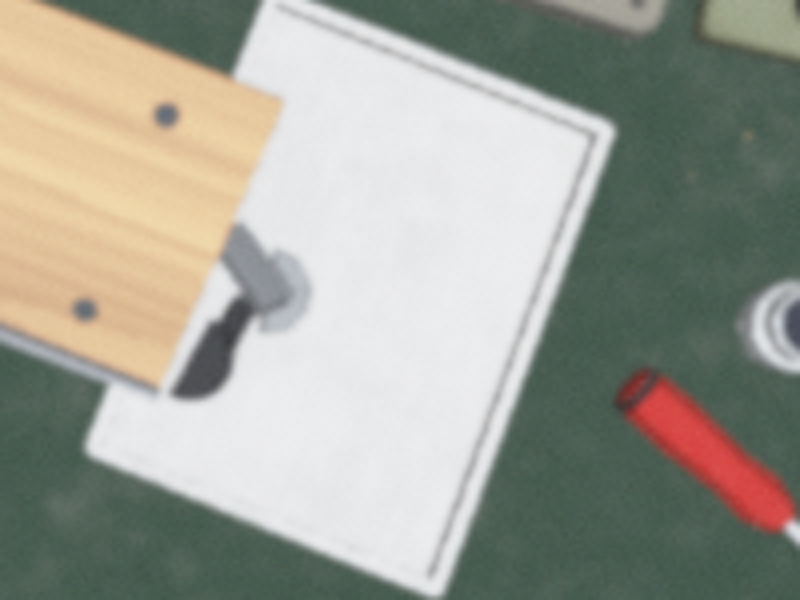

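View pics/side7.png

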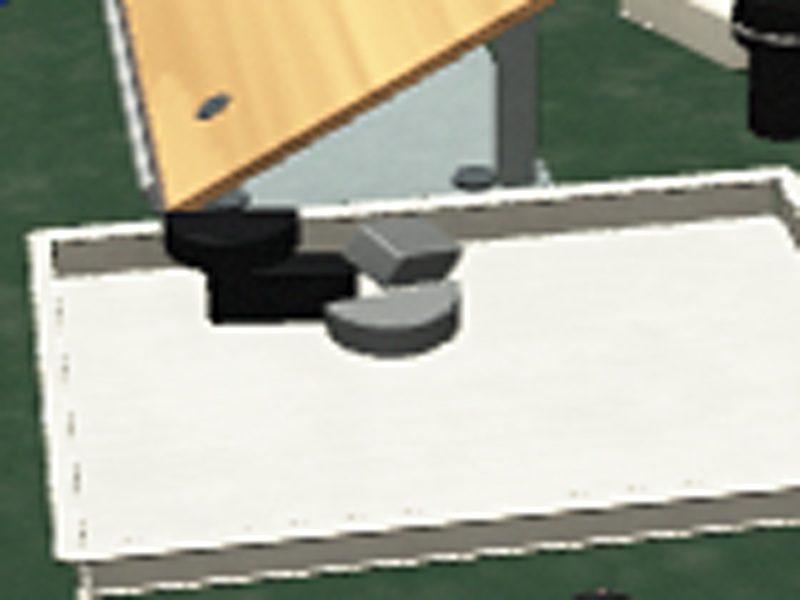

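```bash
python3 - <<'E'
from h import *
f,g=pickle.load(open("pics/7.pkl","rb"))
for n,fr,(y0,y1,x0,x1) in(("t",f,(225,295,315,375)),("s",g,(255,320,230,300))):
    cv2.imwrite(f"pics/z{n}.png",cv2.resize(fr["frame"][y0:y1,x0:x1,::-1],None,fx=8,fy=8,interpolation=cv2.INTER_CUBIC))
T=lambda u,v:(280+u/4,180+v/4)
S=lambda u,v:(210+u*.175,225+v*.175)
for n,a,b in(("greybar near corner",(285,312),(395,283)),("greybar far",(240,225),(415,225)),("blk disc straight end A",(175,388),(165,212)),("blk disc end B",(232,325),(298,210)),("board corner",(163,390),(165,210))):
    p,e=tri(f,T(*a),g,S(*b));print(n,p.round(1),round(e,1),"by",tb(p)[1].round(1),"h",((p-BO)@EX).round(1))
E
```

```text
greybar near corner [ 486.5 -347.    20.2] 8.2 by -144.4 h -5.3
greybar far [ 518.5 -322.5   20.3] 9.5 by -109.7 h 15.2
blk disc straight end A [ 447.4 -292.9   30.7] 1.5 by -108.9 h -61.8
blk disc end B [ 476.3 -318.7   34.4] 0.2 by -122.0 h -25.4
board corner [ 447.9 -288.3   29. ] 1.7 by -104.4 h -63.0
```

View pics/zt.png

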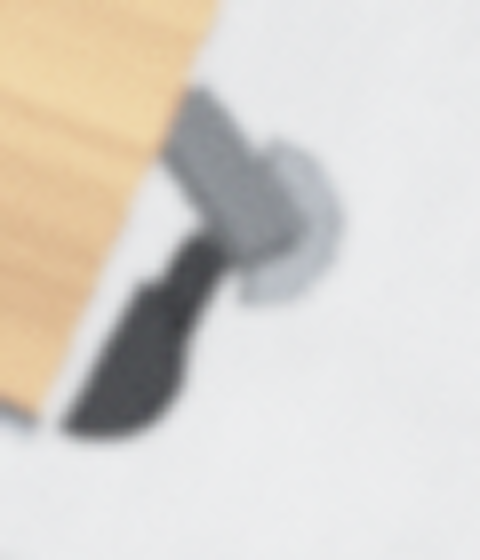

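View pics/zs.png

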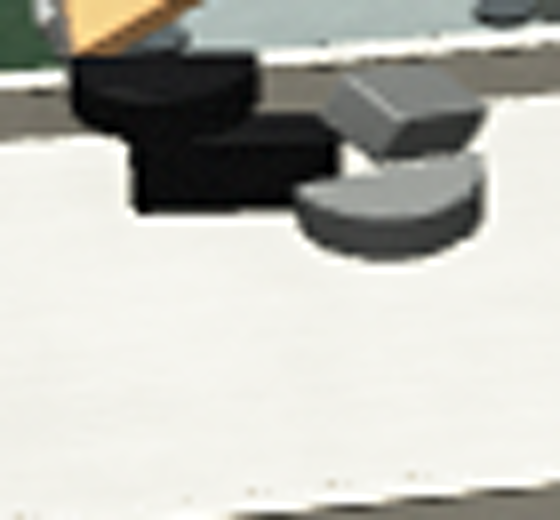

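The board is empty, and all four pieces are inside the tray rim. The black half-disc rests on the black bar, clear of the board. Now I'll stand the scraper back on its spot.

```bash
python3 - <<'E'
from h import *
from cell import *
r=tool(SY,UP,1)
reach(SC+[0,0,H+110],r)
servo_line(SC+[0,0,H+8],r,speed=120)
pause(0.1);s=read_state();f0=s["contact_force"]
h=servo_line(SC+[0,0,H-3],r,speed=15,until_force=6)
s=read_state();print(h,s["tcp_pos"],s["contact_force"]-f0,s["t"])
g=grab_frame("side");cv2.imwrite("pics/side8.png",cv2.resize(g["frame"][100:310,180:460,::-1],(800,600),interpolation=cv2.INTER_CUBIC))
if h:
    p=s["tcp_pos"]
    move_gripper(46,10);pause(0.2)
    servo_line([p[0],p[1],SC[2]+190],r,speed=120)
    movej([-0.16,0.0,1.75,0,1.39,1.87]) 
    q=read_state()["qpos"]
    print(read_state()["tcp_pos"],read_state()["t"])
E
```

```text
True [626.86077906 -63.12377034  55.85710213] [-2.43432323  0.93217645  7.89606811] 19.0583
[434.4180572  -33.06711577 262.52446709] 22.0333
```

View pics/side8.png

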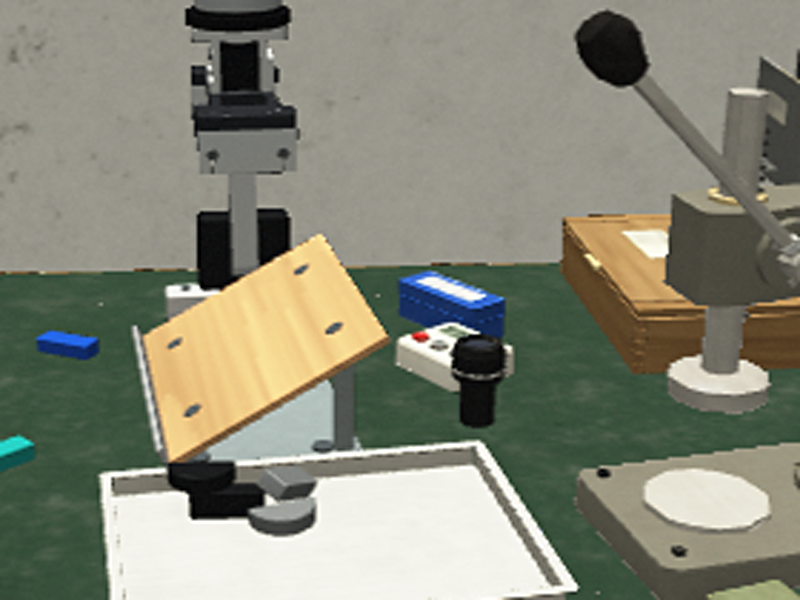

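```bash
python3 - <<'E'
from h import *
from cell import *
q=list(read_state()["qpos"]);q[0]=0.7;movej(q)
f=grab_frame("top");g=grab_frame("side")
cv2.imwrite("pics/top9.png",cv2.resize(f["frame"][:,:,::-1],(800,600),interpolation=cv2.INTER_CUBIC))
cv2.imwrite("pics/side9.png",cv2.resize(g["frame"][100:310,180:460,::-1],(800,600),interpolation=cv2.INTER_CUBIC))
f0=load("top0");d=cv2.absdiff(f["frame"],f0["frame"]).max(2)
for c in cv2.findContours((d>40).astype(np.uint8),0,2)[0]:
    if cv2.contourArea(c)>15: print("changed",cv2.boundingRect(c))
print(read_state()["t"],read_state()["contact_force"])
E
```

```text
changed (289, 242, 26, 20)
changed (322, 236, 35, 45)
changed (244, 222, 19, 22)
changed (296, 216, 23, 14)
changed (251, 195, 26, 18)
23.4917 [-0.04169236 -0.53040934  0.00298172]
```

View pics/top9.png

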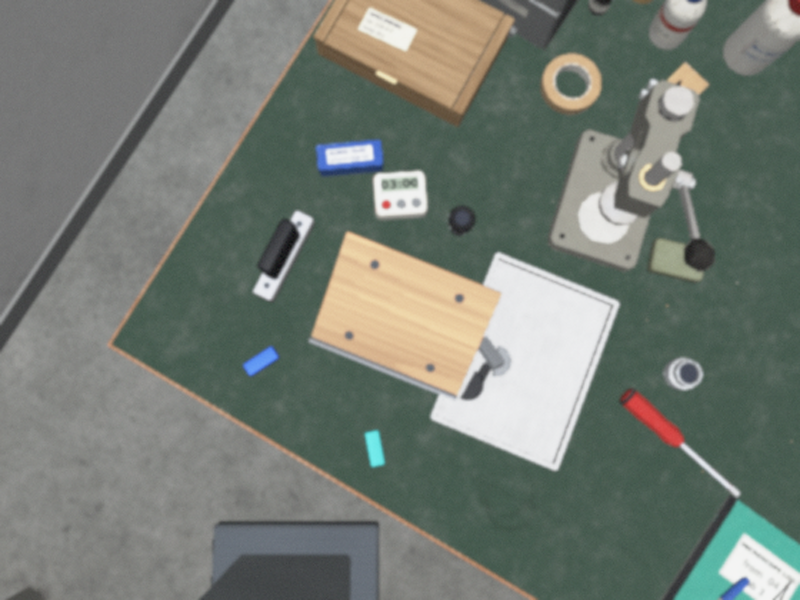

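View pics/side9.png

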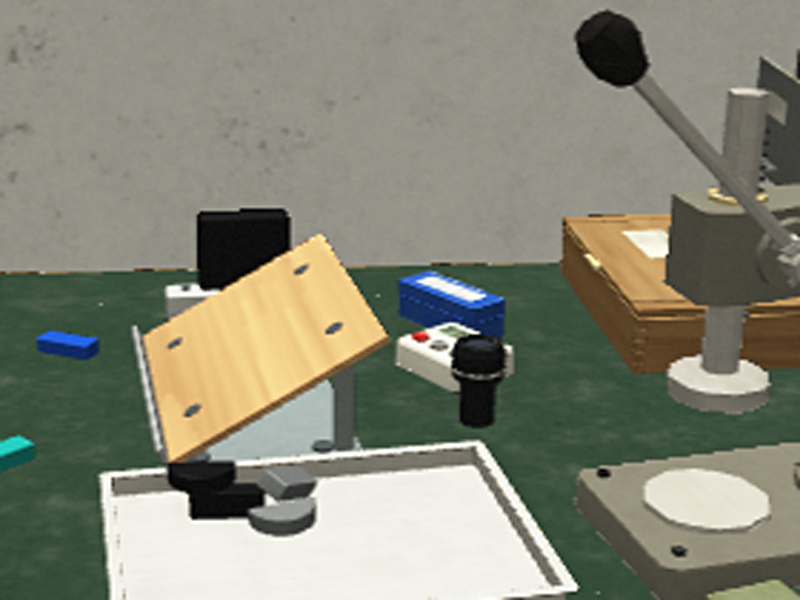

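The only differences from the first picture are the offcuts' old places on the board and their new ones in the tray, around full-frame px (322-357, 236-281). The scraper stands upright at (283,255) in the 800-px picture, and the tray and bystanders haven't moved. Handing in.

```bash
python3 -c "
from cell import *
close_job();print(read_state()['t'])"
```

```text
the job is handed in; nothing more can be done
the job is handed in; nothing more can be done
```

The job is done and handed in, at about 23.5 s of the 54 s allowed. I gripped the scraper by its grip, pressed the foot flat on the board at about 8–14 N, and wiped all four offcuts off the right-hand end into the tray. I then stood the scraper upright on its original spot.

- **Board and tray:** the last pictures show the board empty and all four offcuts inside the tray rim. They are partly stacked: the black half-disc lies on the black bar, and the grey bar leans on the grey half-disc.
- **Nothing else moved:** comparing the first and last top pictures shows only the offcuts changed place. The scraper is back upright, and the tray, timer, eyepiece, slide box and look-alikes are where they were.
- **Disagreeing checks:**
  - Two-view heights of the board corners read 3–4 mm below the given geometry. The contact height agreed within about 0.6 mm, so I went by that.
  - My two-view check on the grey bar in the tray missed by 8–9 mm because I matched the wrong corners, so its place is judged from the pictures.

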